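# Fit the slicing blade to the kitchen slicer

### The job

Fit the plain straight-edged blade to the vegetable slicer: turn the winged clamp cap a quarter turn so that its tongue swings fully clear of the pocket, pick the blade up and lay it flat in the pocket with the notch in its end over the little pin, then turn the cap fully back so that its tongue locks the blade in, and let go. Do not drop the blade or let it fall, and leave the toothed blade, the two small bowls and the jar where they are.

Things in the scene. Friction and masses are not known exactly. Their poses are not given: they have to be found in the camera images.
- slicer: White plastic vegetable slicer, fixed. Origin: on the table under the centre of its blade pocket; x along the pocket towards the pin, z up. Covers x -112..76 mm, y -220..75 mm (bar handle to y -271). Flat deck 39 mm above the table, a 6 mm rail on it at x 70..76. In the deck a rectangular pocket 117 (x) by 49 (y) mm, 4 mm deep: floor 35 mm above the table.
- seat (a point): Centre of the pocket's floor, 35 mm above the table. A seated blade has its origin here, its x axis along the slicer's x and its z up (free play about 2 mm); its top is then flush with the deck.
- pin (a point): Foot of the single steel locating pin (6 mm in diameter, 8 mm high) on the pocket's floor, on the pocket's centre line 46.5 mm from the seat towards +x of the slicer.
- clamp (a joint): Captive clamp cap, vertical axis on the deck 85 mm from the seat towards the slicer's -x. 0 rad: clamped, steel tongue along slicer +x over the pocket's end; grows counter-clockwise from above; stop at 1.6: open, tongue along y. Tongue 43 mm long from the axis, 14 wide, 3 mm over a seated blade; clear of the pocket above 1.1. Starts 0 to 0.2, stays where left, 0.05 N m turns it.
- clamp_grip (a point): On the cap's axis, at half height of its black wing grip: a bar 44 mm long, 12 thick, 18 high, along the tongue's direction. This point is 57 mm above the table, the wing's top 66 mm, its underside 48 mm; under it are the tongue (from 42 to 47 mm) and a round skirt 30 mm in diameter.
- blade: The plain straight-edged blade, loose, about 120 g: a flat steel plate 112 (x) by 44 (y) by 4 mm with a black rib on top and no teeth. Origin: centre of its underside; z up. In its +x end only there is a U notch 9 mm wide (y) and 14 mm deep, open to the end.
- blade_notch (a point): The point of the blade that belongs over the pin: in the notch, on the underside, 46.5 mm from the blade's origin along its +x.
- blade_rib (a point): Centre of the blade's finger rib, 12 mm above the blade's underside. The rib is 40 mm long (x), 12 mm thick (y) and 16 mm high, from 4 to 20 mm above the underside: pinch it across y.
- toothed: The other blade: same plate, notch and rib, but with a row of ten upright teeth, 9 mm high, along one long edge. Not wanted; leave it lying. Origin: centre of its underside.
- salt_bowl: Small round wooden bowl, 84 mm across, 38 mm high, loose bystander; origin centre of its underside.
- ramekin: Small white round dish, 80 mm across, 45 mm high, loose bystander; origin centre of its underside.
- jar: Open glass jar, 72 mm across, 100 mm high, loose bystander; origin centre of its underside.
There are look-alikes about, which are no part of the job. What is shaped like the blade but pink or yellow is not meant.

How it is judged:
On the way, in this order (a step that is already met when the one before it is completed fails the run):
1. the clamp is turned open (past 1.2 rad) (value of joint clamp above 1.2 rad), for 0.2 s.
2. the plain blade lies in the pocket, notch over the pin, let go, with the clamp still open (horizontal distance between blade_notch and pin below 0.0045 m and z of blade in the frame of seat between -0.003 and 0.002 m and angle between blade's own z axis and vertical below 0.035 rad and horizontal distance between blade and seat below 0.0045 m and angle between the x axis of blade and the x axis of slicer, either way round below 0.08 rad and contact force between the fingers and blade below 0.1 N and value of joint clamp above 1 rad), for 0.2 s.
3. the clamp is turned back over the seated blade (below 0.25 rad) (horizontal distance between blade_notch and pin below 0.0045 m and z of blade in the frame of seat between -0.003 and 0.002 m and angle between blade's own z axis and vertical below 0.035 rad and horizontal distance between blade and seat below 0.0045 m and angle between the x axis of blade and the x axis of slicer, either way round below 0.08 rad and value of joint clamp below 0.25 rad), for 0.2 s.
At the end, for the whole second after the job is handed in: The plain blade lies flat on the pocket's floor (underside within 2 mm, tilt under 2 degrees), aligned with the pocket (0.08 rad), its notch over the pin (notch point and origin within 4.5 mm of pin and seat), at rest, and the clamp is turned back to less than 0.25 rad (all of step 3 and linear speed of blade below 0.02 m/s); the robot touches nothing.
It fails at once if the blade falls freely (faster than 0.5 m/s with no finger on it) (linear speed of blade above 0.5 m/s and contact force between the fingers and blade below 0.1 N).
It fails at once if the toothed blade or another bystander is moved by more than 30 mm (distance of any of toothed, salt_bowl, ramekin, jar from where it was at the start of the episode above 0.03 m).
It also fails if it takes over 58 s, if anything falls off the work surface, if the arm or the gripper's body presses on something with over 40 N, if the wrist force passes 120 N, or if a joint passes its speed limit or range.

### The arm

A 6-joint arm with a two-finger parallel gripper is mounted at the origin on the work surface. World frame = base frame: x ahead of the robot, y to its left, z up, the work surface at z = 0. Lengths are in m, angles in rad, forces in N, time in s.
With the tool pointing down it reaches from about 0.25 to 0.725 m from the base axis. Payload 9.7 kg.
Tool frame: the origin (TCP) lies midway between the tips of the shut fingers; the grasp point (between the pads) lies 19 mm behind it; z points along the fingers, y is the line along which they close (so a half turn about z gives the same grasp; the last joint's range is limited). The gripper opens to 85 mm and grips with 20 to 120 N. Pads are 22 mm wide; open, the fingers measure 114 mm over their backs; the gripper's body (76 mm by 85 mm) begins 54 mm behind the grasp point. The pads swing forward as they close: fully open they stand 13 mm farther back than shut.
Start: joints at [-1.171, 0.087, 0.176, 1.66, 0, 1.571], TCP at [0.214, -0.507, 0.231] pointing down, gripper open.
Joint ranges: [-3.13, 3.13], [-0.85, 1.81], [-1.15, 1.24], [-2.2, 2.28], [-1.44, 1.52], [-3.14, 3.14]. Speed limits (rad/s): [2.22, 2.22, 2.57, 3.14, 3.14, 3.14].

### API

Orientations are given as a unit quaternion [x, y, z, w].
In Python, from bench import robot, vision gives the robot as it stands.
- The arm moves only by the tool carry_out, never from a script. Its argument "increments" is a list of rows, each a list of 7 numbers: the turn, a rotation vector about the tool's x, y, z in degrees, then the shift along the tool's x, y, z in m, then the closure, from -1 (fully open) to 1 (shut). A call has 1 to 10 rows; each row is the pose to reach, as a shift and turn from the pose commanded when the call began, along the tool's axes at that moment; what a row does not reach only later rows make up. A row lasts 1/8 s, in which the tool goes at most 62.5 mm and 10.7 degrees, less where a joint would pass 70% of its speed; a pose out of reach is approached as far as the arm can. A call with a gripper value outside its range is refused whole. The fingers move at their own pace and stop on an object; "newtons" is the grip in N (left out, the last holds). Time passes only in rows, so rows that repeat a pose let the fingers close. It gives the time, the measured TCP pose, the force, the opening and the grip force at its end, in the units of the state.
- robot.observe(): the state, without advancing time (a new reading comes with each control period).
- vision.capture(name): name is "scene" or "top" or "wrist"; returns a dict with "pixels" (480x640x3 uint8, red, green, blue), "z_map" (480x640 float32, m along the optical axis (not along the pixel's ray), 0 where there is no reading), "mtx" (3x3 intrinsics, pixels), "k1" (the pictures are not rectified: a ray, as slopes to the right and down, at radius r is drawn at 1 + k1 r^2 times it, then the intrinsics apply), "R" (3x3) and "t" (3): a world point X has camera coordinates R X + t. Camera axes: x right, y down, z forward; pixel columns grow to the right and rows downward; lengths in m; the calibration is good to about 2 mm. A picture is of the moment at which its call begins.
- robot.sign_off(): hands the job in; it is judged then, once.
The state is a dict: "t": time; "joints": joint angles; "qd": joint speeds; "joint_torque": joint torques, N m; "position": TCP position; "tool_rot": TCP orientation; "force": force on the tool from outside, world axes, zero at the start; "torque": the same for the moment, N m; "opening": finger opening in m; "grasp_force": force on a finger pad.
Only numpy, scipy, OpenCV 4.12 (cv2) and the standard library are available. Lean on these libraries where they do the work, as an engineer would, in place of code of your own. Each camera call takes 0.05 s, during which the arm holds its last target. There are 200 camera calls.

## Working session

There is one attempt and no reset: what is moved stays moved. The work goes in short steps, Python scripts to look and compute and a tool call to move; the robot and the scene stay as the last step left them, time stands still between calls to the robot, and variables do not carry over. Pictures are saved under pics/ and viewed, at most 12 in all, crops included, and the job is handed in when it is done.

Besides the shell and the picture viewer there is one more tool, called as name([rows], argument=value, ...), one row to a line, values as JSON. carry_out: Moves the arm, as the interface text tells. Its arguments: {"type":"object","properties":{"increments":{"type":"array","items":{"type":"array","items":{"type":"number"}}},"newtons":{"type":"number"}},"required":["increments"]}

```bash
mkdir -p pics; cat > h.py <<'E'
import numpy as np, cv2
from bench import robot, vision
from scipy.spatial.transform import Rotation as Ro
def snap(n,f=None):
    c=vision.capture(n)
    if f: cv2.imwrite('pics/'+f,c['pixels'][:,:,::-1])
    np.savez('/tmp/%s.npz'%n,**c); return c
def load(n): return dict(np.load('/tmp/%s.npz'%n))
def rays(c,uv):
    uv=np.atleast_2d(np.array(uv,float)); K=c['mtx']; k=float(c['k1'])
    return cv2.undistortPoints(uv.reshape(-1,1,2),K,np.array([k,0,0,0.])).reshape(-1,2)
def plane(c,uv,z):
    d=np.c_[rays(c,uv),np.ones(len(np.atleast_2d(uv)))]@c['R']; o=-c['R'].T@c['t']
    s=(z-o[2])/d[:,2]; return o+s[:,None]*d
def proj(c,X):
    p=np.atleast_2d(X)@c['R'].T+c['t']; s=p[:,:2]/p[:,2:]; s=s*(1+c['k1']*(s**2).sum(1,keepdims=True))
    return s@c['mtx'][:2,:2].T+c['mtx'][:2,2]
def cloud(c):
    v,u=np.mgrid[:480,:640]; r=rays(c,np.c_[u.ravel(),v.ravel()]); z=c['z_map'].reshape(-1,1)
    return ((np.c_[r,np.ones(len(r))]*z-c['t'])@c['R']).reshape(480,640,3)
E
python3 - <<'E'
from h import *
a=snap('top','top1.png');b=snap('scene','scene1.png')
for c in(a,b): print(c['mtx'],c['k1'],-c['R'].T@c['t'],c['R'])
print(robot.observe())
E
```

```text
[[584.03094581   0.         324.09622969]
 [  0.         584.03094581 239.067967  ]
 [  0.           0.           1.        ]] -0.1254686303357153 [0.23670684 0.1723405  1.15058279] [[ 0.1479451  -0.98898861  0.00371075]
 [-0.96667205 -0.14539737 -0.21072435]
 [ 0.20894351  0.02758855 -0.97753848]]
[[571.0426745    0.         321.22761   ]
 [  0.         571.0426745  229.63170667]
 [  0.           0.           1.        ]] -0.030801070677871075 [ 1.30456528 -0.05717011  0.74605231] [[ 2.67220643e-01  9.63635312e-01  3.36739754e-04]
 [ 5.99444984e-01 -1.65955313e-01 -7.83022698e-01]
 [-7.54492438e-01  2.09441686e-01 -6.21993040e-01]]
{'t': 0.1, 'joints': array([-1.17098451e+00,  8.74338403e-02,  1.75248707e-01,  1.65977978e+00,
        1.08474853e-05,  1.57077331e+00]), 'qd': array([ 0.00162932, -0.00109185,  0.00179007,  0.00049241,  0.00011787,
        0.00223992]), 'joint_torque': array([-2.05303108e-04, -5.21560764e+01,  4.65653908e+01,  1.59059587e-02,
       -2.91643983e-05,  2.79425660e-05]), 'position': array([ 0.21401652, -0.50645443,  0.23065627]), 'tool_rot': array([ 9.80082814e-01,  1.98588358e-01, -1.10705104e-04, -5.73736339e-04]), 'force': array([ 0.31084691,  0.87836722, -0.215326  ]), 'torque': array([-0.03721102,  0.0425048 ,  0.01372849]), 'grasp_force': 0.0, 'opening': 0.08563704171320413}
```

View pics/top1.png

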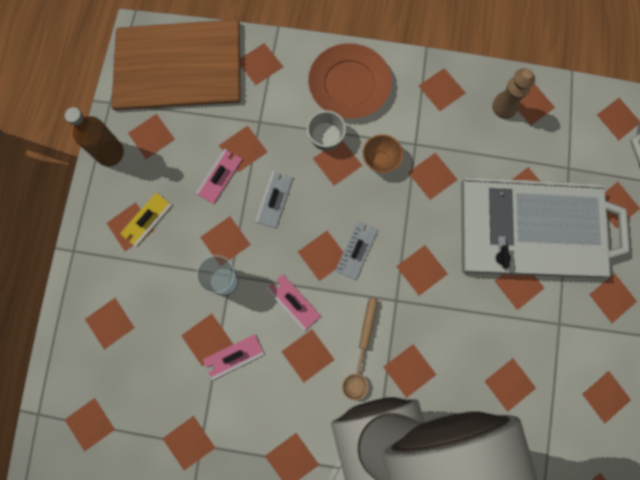

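View pics/scene1.png

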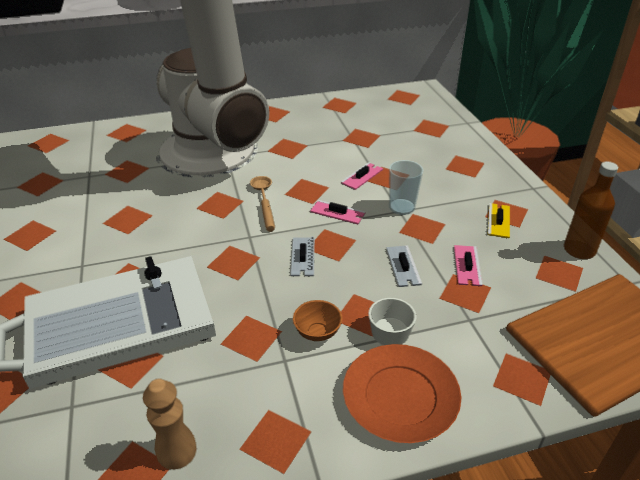

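The two steel candidates in the top view are at (274,199), which has smooth edges, and at (357,250), which has a row of teeth along one edge. The plain blade should be (274,199); the pink and yellow pieces are decoys. In the scene view the plain blade is at (404,265). The pocket is dark, at (501,217), with the cap at (504,258). I'll confirm in an enlarged crop and measure.

```bash
python3 - <<'E'
from h import *
a=load('top');b=load('scene')
A=cv2.resize(a['pixels'][160:290,245:385],None,fx=2.8,fy=2.8,interpolation=2)
S=cv2.resize(a['pixels'][170:285,455:585],None,fx=3,fy=3,interpolation=2)
B=cv2.resize(b['pixels'][225:300,275:435],None,fx=2.4,fy=2.4,interpolation=2)
W=np.zeros((600,800,3),np.uint8);W[:A.shape[0],:A.shape[1]]=A;W[:S.shape[0],400:400+S.shape[1]]=S;W[400:400+B.shape[0],:B.shape[1]]=B
cv2.imwrite('pics/crop1.png',W[:,:,::-1])
g=cv2.cvtColor(a['pixels'],cv2.COLOR_RGB2GRAY)
for v,u in((190,270),(210,270),(200,255),(250,345),(215,500),(250,500),(258,504),(230,480),(200,290)): print((u,v),a['pixels'][v,u],cloud(a)[v,u].round(3))
E
```

```text
(270, 190) [126 131 132] [0.568 0.33  0.002]
(270, 210) [129 134 135] [0.525 0.322 0.003]
(255, 200) [143 144 132] [0.542 0.356 0.003]
(345, 250) [124 128 125] [0.467 0.16  0.001]
(500, 215) [78 80 82] [ 0.577 -0.138  0.031]
(500, 250) [83 85 84] [ 0.502 -0.139  0.048]
(504, 258) [26 26 28] [ 0.483 -0.142  0.068]
(480, 230) [157 160 151] [ 0.538 -0.097  0.041]
(290, 200) [140 140 129] [0.553 0.286 0.   ]
```

View pics/crop1.png

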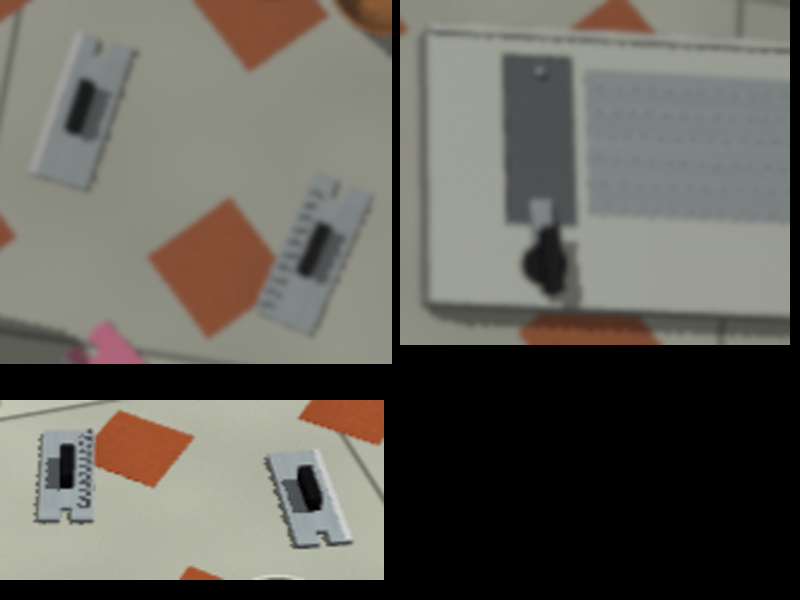

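The crop confirms it: the plain blade is the left one in the top view (274,199), with smooth edges and its notch at the upper end. The toothed one is at (357,250). The slicer's pin is at about (502,194), and the cap at about (504,258) has its tongue pointing up into the pocket.

```bash
python3 - <<'E'
from h import *
a=load('top')
# blade
bc=np.array([(78,33),(136,48),(90,189),(31,174)])/2.8+(245,160)-.32
P=plane(a,bc,0.004);print(P.round(4)); 
d=(P[0]+P[1]-P[2]-P[3])[:2]/2;print('blade',P.mean(0)[:2],np.linalg.norm(d),np.degrees(np.arctan2(d[1],d[0])))
# rib
g=cv2.cvtColor(a['pixels'],cv2.COLOR_RGB2GRAY)
# pocket
pc=np.array([(503,55),(572,57),(577,225),(505,222)],float);pc[:,0]-=400;pc=pc/3+(455,170)-.33
P=plane(a,pc,0.039);print(P.round(4));d=(P[0]+P[1]-P[2]-P[3])[:2]/2
print('seat',P.mean(0)[:2],np.linalg.norm(d),np.degrees(np.arctan2(d[1],d[0])))
pin=plane(a,np.array([(140,72)])/3+(455,170)-.33,.043);print('pin',pin)
cap=plane(a,np.array([(146,260)])/3+(455,170)-.33,.063);print('cap',cap)
# deck outline by white mask
m=((cloud(a)[:,:,2]>.03)&(cloud(a)[:,:,2]<.06)).astype(np.uint8);m[:,:440]=0;m[:150]=0;m[300:]=0;m[:,606:]=0
cs=max(cv2.findContours(m,0,1)[0],key=cv2.contourArea);r=cv2.minAreaRect(cs);bx=cv2.boxPoints(r);print(plane(a,bx,.039).round(4))
E
```

```text
[[0.6072 0.3311 0.004 ]
 [0.602  0.2869 0.004 ]
 [0.4919 0.3027 0.004 ]
 [0.4965 0.3468 0.004 ]]
blade [0.54938538 0.31686258] 0.11149988392233623 -8.113121526531147
[[ 0.6274 -0.1085  0.039 ]
 [ 0.6334 -0.1555  0.039 ]
 [ 0.5187 -0.1677  0.039 ]
 [ 0.5136 -0.1196  0.039 ]]
seat [ 0.57328579 -0.13780388] 0.11486298130332451 5.816243412494049
pin [[ 0.61811291 -0.13339071  0.043     ]]
cap [[ 0.48680023 -0.14202029  0.063     ]]
[[ 0.4514 -0.0622  0.039 ]
 [ 0.6425 -0.052   0.039 ]
 [ 0.6778 -0.3601  0.039 ]
 [ 0.4809 -0.359   0.039 ]]
```

```bash
cat >> h.py <<'E'
def go(x,y,z,ya):
    s=robot.observe(); R=Ro.from_quat(s['tool_rot']); p=s['position']
    a=np.radians(ya); Y=np.array([np.cos(a),np.sin(a),0]); Z=np.array([0,0,-1.]); X=np.cross(Y,Z)
    T=Ro.from_matrix(np.c_[X,Y,Z])
    rv=np.degrees((R.inv()*T).as_rotvec()); d=R.inv().apply(np.array([x,y,z])-p)
    print('t',s['t'],'now',p.round(4),'yang',np.degrees(np.arctan2(*R.as_matrix()[[1,0],1])).round(2),'row',[round(float(v),2) for v in rv]+[round(float(v),4) for v in d])
E
python3 -c "
from h import *
go(.52,-.14,.22,-84)"
```

```text
t 0.1 now [ 0.214  -0.5065  0.2307] yang -67.09 row [-0.07, 0.01, 16.91, 0.4245, -0.2184, 0.0109]
```

carry_out([
  [0,0,8,0.21,-0.11,0.005,-1],
  [-0.07,0,16.9,0.4245,-0.2184,0.011,-1],
  [-0.07,0,16.9,0.4245,-0.2184,0.011,-1],
  [-0.07,0,16.9,0.4245,-0.2184,0.011,-1],
  [-0.07,0,16.9,0.4245,-0.2184,0.011,-1],
  [-0.07,0,16.9,0.4245,-0.2184,0.011,-1],
  [-0.07,0,16.9,0.4245,-0.2184,0.011,-1],
  [-0.07,0,16.9,0.4245,-0.2184,0.011,-1],
  [-0.07,0,16.9,0.4245,-0.2184,0.011,-1],
  [-0.07,0,16.9,0.4245,-0.2184,0.011,-1],
])

```text
t: 1.35
position: [0.5198, -0.1403, 0.22]
tool_rot: [0.999, 0.053, -0.0, 0.001]
force: [0.2, 0.0, -0.0]
opening: 0.0855
grasp_force: 0.0
```

```bash
python3 - <<'E'
from h import *
go(.52,-.14,.22,-84)
w=snap('wrist','wrist1.png'); print(-w['R'].T@w['t'])
E
```

```text
t 1.35 now [ 0.5198 -0.1403  0.22  ] yang -83.97 row [0.06, 0.04, 0.03, 0.0002, -0.0003, -0.0]
[ 0.59942901 -0.13234137  0.36275421]
```

View pics/wrist1.png

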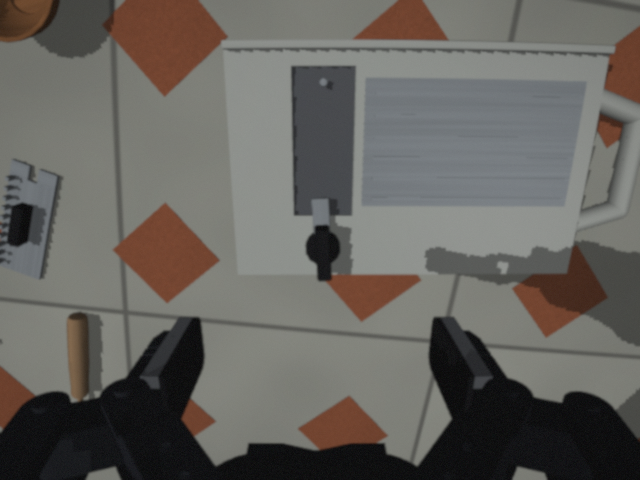

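The wrist view shows the pocket with corners at about (292,66), (355,66), (353,215) and (295,215). The pin is at (323,82), the tongue at (320,210), and the wing runs from (322,232) to (324,278).

```bash
cat > meas.py <<'E'
from h import *
def slicer(w):
    h=w['pixels'].max(2).astype(int); m=((h<110)).astype(np.uint8)
    C=cloud(w)[:,:,2]; u0,v0=proj(w,[.573,-.138,.037])[0]
    # pocket centre-lines: scan edges by Otsu-like threshold in a window
    m[C<.02]=0
    m=cv2.morphologyEx(m,cv2.MORPH_OPEN,np.ones((17,17),np.uint8))
    n,l,s,c=cv2.connectedComponentsWithStats(m); k=l[int(v0),int(u0)]
    cs=max(cv2.findContours((l==k).astype(np.uint8),0,1)[0],key=cv2.contourArea)
    bx=cv2.boxPoints(cv2.minAreaRect(cs.astype(np.float32)))
    P=plane(w,cs.reshape(-1,2),.039)[:,:2]
    r=cv2.minAreaRect((P*1000).astype(np.float32)); return s[k],r
E
python3 - <<'E'
from meas import *
w=load('wrist'); print(slicer(w))
P=plane(w,[(292,66),(355.5,66),(353,215.5),(294.5,215.5)],.039);print(P.round(4));c=P.mean(0);d=P[0]+P[1]-P[2]-P[3];th=np.arctan2(d[1],d[0]);print('seat',c,np.degrees(th), c[:2]-.085*np.array([np.cos(th),np.sin(th)]))
print('pin top',plane(w,[(323,82)],.043),'expected',c[:2]+.0465*np.array([np.cos(th),np.sin(th)]))
# wing: very dark pixels
m=(w['pixels'].max(2)<45).astype(np.uint8);m[300:]=0;m[:220]=0;m[:,:290]=0;m[:,360:]=0
v,u=np.nonzero(m);print(u.min(),u.max(),v.min(),v.max())
for r in range(224,290,4): q=u[v==r]; print(r,(q.min(),q.max()) if len(q) else None,end=' ')
print(plane(w,[(320,201),(321,225)],.047))
print(plane(w,[(322,231),(324.5,279)],.066))
E
```

```text
(array([ 291,   66,   64,  150, 8832], dtype=int32), ((571.40185546875, -140.8925323486328), (116.26034545898438, 48.7923698425293), 6.059610366821289))
[[ 0.6267 -0.1116  0.039 ]
 [ 0.6318 -0.1592  0.039 ]
 [ 0.5159 -0.1728  0.039 ]
 [ 0.5107 -0.1239  0.039 ]]
seat [ 0.57128611 -0.14185788  0.039     ] 6.368299248390017 [ 0.48681061 -0.151286  ]
pin top [[ 0.61759706 -0.13603125  0.043     ]] expected [ 0.61749918 -0.13670015]
307 339 226 279
224 None 228 (np.int64(316), np.int64(328)) 232 (np.int64(316), np.int64(329)) 236 (np.int64(311), np.int64(335)) 240 (np.int64(309), np.int64(337)) 244 (np.int64(307), np.int64(338)) 248 (np.int64(307), np.int64(339)) 252 (np.int64(307), np.int64(338)) 256 (np.int64(309), np.int64(336)) 260 (np.int64(313), np.int64(333)) 264 (np.int64(318), np.int64(330)) 268 (np.int64(318), np.int64(330)) 272 (np.int64(318), np.int64(330)) 276 (np.int64(319), np.int64(330)) 280 None 284 None 288 None [[ 0.52717775 -0.14355699  0.047     ]
 [ 0.50713364 -0.14657175  0.047     ]]
[[ 0.50792334 -0.14702303  0.066     ]
 [ 0.46752824 -0.15354035  0.066     ]]
```

```bash
python3 -c "
from h import *
go(.487,-.1504,.050,-80.7)"
```

```text
t 1.4 now [ 0.5196 -0.1407  0.2202] yang -84.02 row [0.07, 0.02, -3.32, -0.0334, 0.006, 0.1702]
```

carry_out([
  [0,0,-3.3,-0.0334,0.006,0.05,0],
  [0,0,-3.3,-0.0334,0.006,0.09,0],
  [0,0,-3.3,-0.0334,0.006,0.13,0],
  [0,0,-3.3,-0.0334,0.006,0.16,0],
  [0.05,0,-3.3,-0.0334,0.006,0.17,0],
  [0.05,0,-3.3,-0.0334,0.006,0.17,1],
  [0.05,0,-3.3,-0.0334,0.006,0.17,1],
  [0.05,0,-3.3,-0.0334,0.006,0.17,1],
  [0.05,0,-3.3,-0.0334,0.006,0.17,1],
  [0.05,0,-3.3,-0.0334,0.006,0.17,1],
], newtons=30)

```text
t: 2.65
position: [0.4879, -0.1496, 0.0518]
tool_rot: [0.997, 0.081, 0.001, -0.0]
force: [-2.9, 4.6, 3.5]
opening: 0.0107
grasp_force: 32.8
```

carry_out([
  [0,0,-8,0,0,0,1],
  [0,0,-16,0,0,0,1],
  [0,0,-25,0,0,0,1],
  [0,0,-34,0,0,0,1],
  [0,0,-43,0,0,0,1],
  [0,0,-52,0,0,0,1],
  [0,0,-61,0,0,0,1],
  [0,0,-70,0,0,0,1],
  [0,0,-78,0,0,0,1],
  [0,0,-84,0,0,0,1],
])

```text
t: 3.9
position: [0.4893, -0.1505, 0.0519]
tool_rot: [0.685, 0.729, 0.001, 0.002]
force: [5.8, -0.7, -1.2]
opening: 0.011
grasp_force: 32.0
```

carry_out([
  [0,0,0,0,0,0,1],
  [0,0,0,0,0,0,1],
  [0,0,0,0,0,0,0],
  [0,0,0,0,0,0,0],
  [0,0,0,0,0,-0.03,0],
  [0,0,0,0,0,-0.08,0],
  [0,0,0,-0.05,0,-0.13,0],
  [0,0,0,-0.05,0,-0.17,0],
  [0,0,0,-0.05,0,-0.17,0],
])

```text
t: 5.03
position: [0.4914, -0.2009, 0.2242]
tool_rot: [0.687, 0.727, 0.001, 0.003]
force: [-1.0, -1.5, 0.1]
opening: 0.0427
grasp_force: 0.0
```

```bash
python3 - <<'E'
from h import *
go(.545,.317,.2,82)
w=snap('wrist','wrist2.png')
E
```

```text
t 5.025 now [ 0.4914 -0.2009  0.2242] yang 3.23 row [0.14, 0.35, -78.77, 0.5141, 0.0826, 0.0231]
```

View pics/wrist2.png

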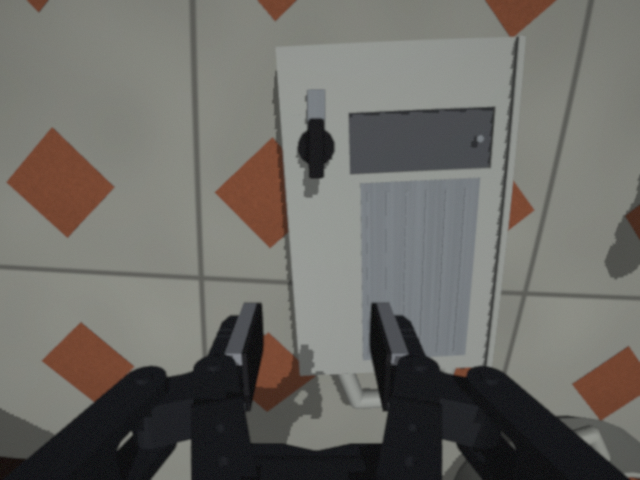

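The clamp is open: the tongue at (316,100) points along slicer y, and the wing is at (316,150). The pocket is now fully visible, from (349,112) to (494,170), with the pin at (480,139), so I'll re-measure it.

```bash
python3 - <<'E'
from meas import *
w=load('wrist'); s,r=slicer(w);print(s,r)
print('pin',plane(w,[(481,139)],.043)); 
P=plane(w,[(316,89),(316.5,178)],.047);print(P)
print('wing',plane(w,[(317,119),(316,178)],.066))
E
```

```text
[ 349  107  145   66 8680] ((571.6516723632812, -140.7554931640625), (116.66785430908203, 48.537086486816406), 6.117982387542725)
pin [[ 0.61862535 -0.13634876  0.043     ]]
[[ 0.48473878 -0.10722774  0.047     ]
 [ 0.4889732  -0.17480571  0.047     ]]
wing [[ 0.48659464 -0.12850034  0.066     ]
 [ 0.48830817 -0.17154244  0.066     ]]
```

carry_out([
  [0,0,-10,0.06,0.01,0,-1],
  [0,0,-20,0.12,0.02,0,-1],
  [0,0,-30,0.18,0.03,0,-1],
  [0,0,-40,0.24,0.04,0,-1],
  [0,0,-50,0.3,0.05,0,-1],
  [0,0,-60,0.36,0.06,0,-1],
  [0,0,-70,0.42,0.07,0,-1],
  [0.1,0.3,-78.8,0.47,0.04,0.02,-1],
  [0.1,0.3,-78.8,0.47,0.04,0.02,-1],
  [0.1,0.3,-78.8,0.47,0.04,0.02,-1],
])

```text
t: 6.32
position: [0.5028, 0.2717, 0.1995]
tool_rot: [0.069, 0.998, 0.0, -0.003]
force: [0.9, -0.6, 0.6]
opening: 0.0853
grasp_force: 0.0
```

```bash
python3 - <<'E'
from h import *
go(.549,.317,.2,82)
w=snap('wrist','wrist3.png');print(proj(w,[.549,.317,.02]))
E
```

```text
t 6.325 now [0.5028 0.2717 0.1995] yang 82.1 row [0.03, -0.3, 0.1, -0.0395, 0.0512, -0.0007]
[[376.46531517 258.3170738 ]]
```

View pics/wrist3.png

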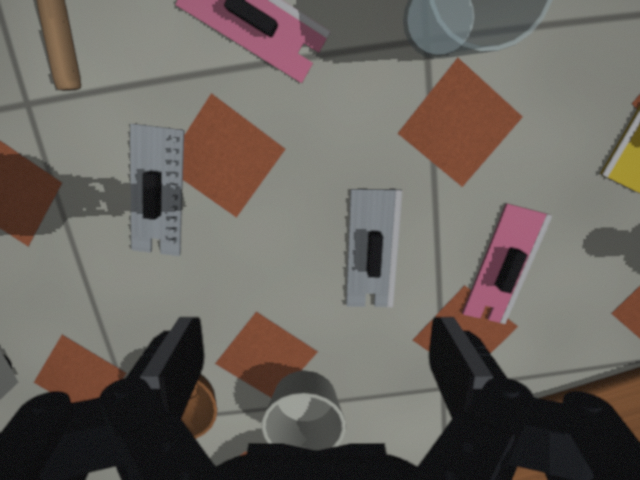

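The plain blade is at (373,248) with its notch at the bottom (373,300) and its rib at (375,254). The toothed blade, at (155,190), is well clear.

```bash
cat > rib.py <<'E'
from h import *
w=load('wrist')
m=(w['pixels'].max(2)<50).astype(np.uint8);m[:200]=0;m[300:]=0;m[:,:350]=0;m[:,400:]=0
cs=max(cv2.findContours(m,0,1)[0],key=cv2.contourArea);print(cv2.boundingRect(cs))
P=plane(w,cs.reshape(-1,2),.02)[:,:2]*1000
print('rib',cv2.minAreaRect(P.astype(np.float32)))
P=plane(w,[(348.5,188),(401.5,190),(395,307),(345,305)],.004);c=P.mean(0);d=P[2]+P[3]-P[0]-P[1]
print(P.round(4),c,np.degrees(np.arctan2(d[1],d[0])),np.linalg.norm(d)/2,np.linalg.norm(P[0]-P[1]))
E
python3 rib.py
```

```text
(366, 231, 16, 46)
rib ((544.6187133789062, 314.9713439941406), (12.005382537841797, 41.31386184692383), 81.4280776977539)
[[0.4878 0.3008 0.004 ]
 [0.4957 0.3459 0.004 ]
 [0.6071 0.3318 0.004 ]
 [0.5984 0.285  0.004 ]] [0.54723192 0.31586823 0.004     ] -7.646532893367699 0.1120250541436535 0.0457857276680821
```

```bash
python3 -c "
from h import *
go(.546,.3154,.0075,81.8)"
```

```text
t 6.375 now [0.5033 0.2712 0.2   ] yang 82.03 row [0.06, -0.27, 0.23, -0.0371, 0.0495, 0.1923]
```

carry_out([
  [0,-0.2,0.2,-0.037,0.0495,0.02,0],
  [0,-0.2,0.2,-0.037,0.0495,0.06,0],
  [0,-0.2,0.2,-0.037,0.0495,0.11,0],
  [0,-0.2,0.2,-0.037,0.0495,0.15,0],
  [0,-0.2,0.2,-0.037,0.0495,0.175,0],
  [0,-0.2,0.2,-0.037,0.0495,0.188,0],
  [0,-0.2,0.2,-0.037,0.0495,0.192,0],
  [0,-0.2,0.2,-0.037,0.0495,0.192,0],
])

```text
t: 7.38
position: [0.5465, 0.3161, 0.0091]
tool_rot: [0.071, 0.997, 0.001, 0.0]
force: [0.3, -0.4, 0.4]
opening: 0.0427
grasp_force: 0.0
```

```bash
python3 -c "
from h import *
go(.546,.3154,.0075,81.8)
print(robot.observe()['force'])"
```

```text
t 7.375 now [0.5465 0.3161 0.0091] yang 81.87 row [0.13, 0.0, 0.07, 0.0004, -0.0007, 0.0016]
[ 0.27829553 -0.35945936  0.3841833 ]
```

carry_out([
  [0,0,0,0,0,0.0005,1],
  [0,0,0,0,0,0.0005,1],
  [0,0,0,0,0,0.0005,1],
  [0,0,0,0,0,0.0005,1],
  [0,0,0,0,0,0.0005,1],
  [0,0,0,0,0,-0.01,1],
  [0,0,0,0,0,-0.03,1],
  [0,0,0,0,0,-0.06,1],
  [0,0,0,0,0,-0.1,1],
  [0,0,0,0,0,-0.1,1],
], newtons=60)

```text
t: 8.62
position: [0.5476, 0.3169, 0.1133]
tool_rot: [0.071, 0.998, 0.003, 0.002]
force: [-0.1, -0.7, -1.6]
opening: 0.0099
grasp_force: 60.3
```

```bash
python3 - <<'E'
from h import *
go(.5716,-.1408,.11,96.1)
w=snap('wrist','wrist4.png');s=snap('scene')
cv2.imwrite('pics/both4.png',np.hstack([w['pixels'][200:480,120:520],cv2.resize(s['pixels'][140:300,330:520],(380,280))[:,:,:]])[:,:,::-1])
E
```

```text
t 8.625 now [0.5476 0.3169 0.1133] yang 81.91 row [0.3, 0.29, -14.19, -0.0882, -0.4498, 0.0011]
```

View pics/both4.png

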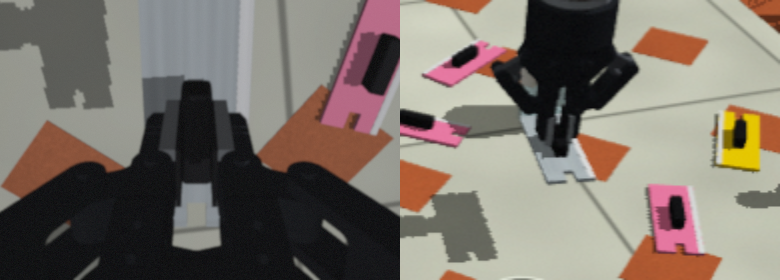

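The blade is held level-looking at the rib. In the wrist crop the plate runs up from (190,100), with the notch at (196,212). Now I'll measure its offset in the hand.

```bash
cat > hand.py <<'E'
from h import *
def held(w):
    s=robot.observe(); C=cloud(w); R=Ro.from_quat(s['tool_rot'])
    T=R.inv().apply((C-s['position']).reshape(-1,3)).reshape(480,640,3)  # tool frame
    px=w['pixels'].astype(int); hsv=cv2.cvtColor(w['pixels'],cv2.COLOR_RGB2HSV)
    m=((abs(T[:,:,2]-.004)<.015)&(w['z_map']>0)&(px.max(2)>60)&(abs(T[:,:,0])<.075)&(abs(T[:,:,1])<.035)).astype(np.uint8)
    n,l,st,c=cv2.connectedComponentsWithStats(m); k=1+st[1:,4].argmax(); M=l==k
    q=T[M]; A=np.c_[q[:,:2],np.ones(len(q))]
    co=np.linalg.lstsq(A,q[:,2],rcond=None)[0]; print('plane z=',co,'n',len(q),st[k])
    cs=max(cv2.findContours(M.astype(np.uint8),0,1)[0],key=cv2.contourArea).reshape(-1,2)
    # cast to plate-top plane (tool z=co[2]) 
    zt=s['position'][2]-co[2]; P=plane(w,cs,zt); t=R.inv().apply(P-s['position'])
    return t,cs
if __name__=='__main__':
    w=load('wrist'); t,cs=held(w)
    print('x',t[:,0].min(),t[:,0].max(),'y',t[:,1].min(),t[:,1].max())
    for x0 in np.arange(-.06,.065,.01):
        q=t[abs(t[:,0]-x0)<.005]; 
        if len(q): print(round(x0,3),q[:,1].min().round(4),q[:,1].max().round(4))
    e=cv2.imwrite('/tmp/x.png',w['pixels'])
E
python3 hand.py
```

```text
plane z= [ 1.20852079e-02 -8.27642579e-03 -2.75899041e-05] n 12709 [  258   188   118   137 12709]
x -0.003941057904277497 0.05383898923799496 y -0.021943551325452976 0.02202638318281867
0.0 -0.0219 0.0217
0.01 -0.0219 0.022
0.02 -0.0219 0.022
0.03 -0.0219 0.022
0.04 -0.0219 0.022
0.05 -0.0219 0.022
```

```bash
python3 - <<'E'
from h import *
w=load('wrist'); s=robot.observe();R=Ro.from_quat(s['tool_rot'])
for zt in(0,.004):
  for uv in((316,403),(306,426),(326,426),(258,188),(375,188)):
    print(zt,uv,R.inv().apply(plane(w,[uv],s['position'][2]-zt)-s['position']).round(4))
g=w['pixels'].max(2);print(g[395:430:2,316]);print(g[405,300:335])
print(w['pixels'][180:196,316].max(1), w['z_map'][395:430:3,316].round(3))
E
```

```text
0 (316, 403) [[-0.0451 -0.0001 -0.    ]]
0 (306, 426) [[-0.0585 -0.0048 -0.    ]]
0 (326, 426) [[-0.0586  0.0046  0.    ]]
0 (258, 188) [[ 0.0538 -0.0217 -0.0001]]
0 (375, 188) [[0.0538 0.0219 0.0001]]
0.004 (316, 403) [[-0.0486 -0.0001  0.004 ]]
0.004 (306, 426) [[-0.0624 -0.0049  0.004 ]]
0.004 (326, 426) [[-0.0624  0.0047  0.004 ]]
0.004 (258, 188) [[ 0.053  -0.0223  0.0039]]
0.004 (375, 188) [[0.053  0.0225 0.0041]]
[151 152 151 150 148 149 149 149 150 151 150 150 149 151 148 144 120 108]
[ 79 111 134 143 145 145 140 142 145 147 150 150 148 150 150 149 149 150
 149 149 150 150 150 149 146 140 136 140 143 143 137 116  85  58  47]
[151 148 150 149 150 149 145 129  98  95 122 142 147 148 148 148] [0.179 0.18  0.18  0.315 0.316 0.317 0.316 0.318 0.319 0.319 0.322 0.323]
```

carry_out([
  [0,0,-1,-0.005,-0.03,0,1],
  [0,0,-3,-0.015,-0.08,0,1],
  [0,0,-5,-0.025,-0.13,0,1],
  [0,0,-7,-0.035,-0.18,0,1],
  [0,0,-9,-0.045,-0.23,0,1],
  [0,0,-11,-0.055,-0.28,0,1],
  [0.1,0.1,-12.5,-0.065,-0.33,0,1],
  [0.2,0.2,-13.5,-0.075,-0.38,0,1],
  [0.3,0.3,-14.2,-0.082,-0.42,0,1],
  [0.3,0.3,-14.2,-0.0853,-0.4498,0,1],
])

```text
t: 9.98
position: [0.5662, -0.143, 0.106]
tool_rot: [-0.053, 0.999, -0.001, -0.004]
force: [0.6, -0.4, -1.1]
opening: 0.0099
grasp_force: 60.3
```

carry_out([
  [0,0,0,0,0,0,1],
  [0,0,0,0,0,0.02,1],
  [0,0,0,0,0,0.04,1],
  [0,0,0,0,0,0.045,1],
  [0,0,0,0,0,0.045,1],
  [0,0,0,0,0,0.045,1],
])

```text
t: 10.72
position: [0.5672, -0.1414, 0.0631]
tool_rot: [-0.053, 0.999, -0.002, -0.003]
force: [-0.2, -0.0, -0.6]
opening: 0.0102
grasp_force: 60.3
```

```bash
python3 - <<'E'
from h import *
go(.5690,-.1411,.06,96.1)
w=snap('wrist','wrist5.png')
E
```

```text
t 10.725 now [ 0.5672 -0.1414  0.0631] yang 96.12 row [-0.18, -0.31, 0.02, -0.0018, 0.0001, 0.0031]
```

View pics/wrist5.png

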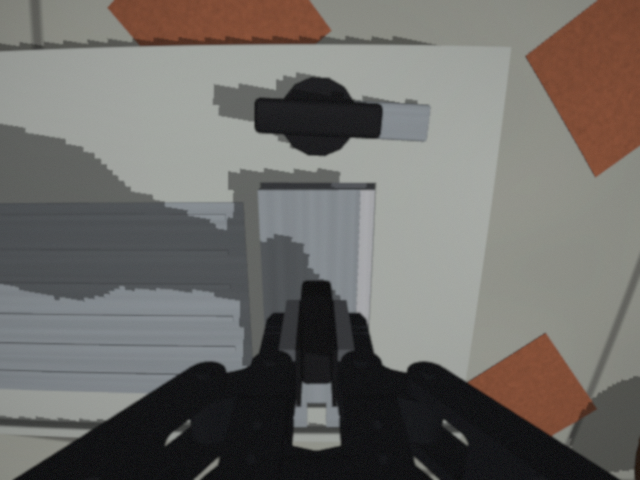

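The blade hovers over the pocket: its rear edge is near row 190, the pocket's rear edge near row 183, and the tongue at (405,122) is clear.

```bash
python3 - <<'E'
from h import *
w=load('wrist'); s=robot.observe();R=Ro.from_quat(s['tool_rot']);p=s['position']
T=lambda uv,z:R.inv().apply(plane(w,uv,z)-p)[:,:2].round(4)
g=w['pixels'].max(2).astype(int)
for c in(270,300,330): print('col',c,g[176:200,c])
for r in(186,205,220): print('row',r,g[r,240:275],'|',g[r,350:385])
zt=p[2]
print('seat in tool',R.inv().apply(np.array([.5716,-.1408,p[2]])-p))
print('blade rear',T([(300,190)],zt),'pocket rear corners',T([(258,183),(376,183)],.039))
np.set_printoptions(linewidth=200)
E
```

```text
col 270 [101 100 102 101 100  94  78  65  57  56  53  55  63  85 116 134 139 141
 140 140 141 141 140 140]
col 300 [102 101 101 102 100  95  83  67  56  57  55  56  69  90 119 138 145 144
 143 143 143 144 143 142]
col 330 [101 101 101 101 100  95  85  70  62  63  61  59  65  88 117 136 139 140
 140 140 139 140 139 140]
row 186 [101 102 103  99 102 103 101 102 102 101 102 102 100 102 102 101 102 101
  99  91  76  61  57  56  57  54  56  54  57  54  53  54  56  56  56] | [ 87  88  88  88  89  88  87  87  87  86  86  86  87  88  85  81  71  60
  56  56  54  55  54  59  73 108 141 159 167 166 167 169 168 167 168]
row 205 [ 87  87  86  86  97 100 101 101 100 102 100 101 101 101 100 101 102 109
 122 138 144 144 144 144 145 143 142 141 141 139 140 141 140 142 142] | [141 144 144 143 144 141 138 137 141 147 159 166 169 169 171 171 172 172
 170 169 167 167 166 159 147 149 161 167 168 167 168 166 168 167 168]
row 220 [ 85  84  84  84  87  97 102 102 102 101 101 100 103 101  99 100  99 103
 111 127 140 143 145 145 144 143 142 141 141 138 140 140 140 141 141] | [143 143 144 144 141 139 137 137 144 155 167 169 169 170 172 171 171 170
 168 167 165 166 161 151 150 160 166 168 166 166 167 167 167 167 166]
seat in tool [-4.37621000e-03  1.90544065e-04 -2.36744910e-05]
blade rear [[ 0.0553 -0.0063]] pocket rear corners [[ 0.0535 -0.0251]
 [ 0.0536  0.0248]]
```

carry_out([
  [0,0,0,-0.0028,0,0.004,1],
  [0,-0.3,0,-0.0028,0,0.009,1],
  [0,-0.3,0,-0.0028,0,0.009,1],
  [0,-0.3,0,-0.0028,0,0.009,1],
])

```text
t: 11.28
position: [0.5694, -0.1413, 0.0532]
tool_rot: [-0.053, 0.999, -0.001, -0.001]
force: [0.2, 0.5, -1.4]
opening: 0.0103
grasp_force: 60.3
```

```bash
python3 - <<'E'
from h import *
np.set_printoptions(linewidth=220)
w=snap('wrist'); s=robot.observe();R=Ro.from_quat(s['tool_rot']);p=s['position'];print(p,s['force'])
C=cloud(w);z=C[:,:,2]
print('deck z',np.median(z[210:260,400:450]),'plate z',np.median(z[200:230,270:340]),np.median(z[250:270,320:345]))
g=w['pixels'].max(2).astype(int)
for c in(270,300,330): print('col',c,g[160:200,c])
for r in(205,220): print('row',r,g[r,240:275],'|',g[r,350:385])
cv2.imwrite('pics/c6.png',cv2.resize(w['pixels'][150:450,200:440],(480,600),interpolation=2)[:,:,::-1])
E
```

```text
[ 0.56949663 -0.14130564  0.05333421] [-0.18104812  0.73315547 -0.57615756]
deck z 0.039187784414584266 plate z 0.04886382114901888 0.0487780162953862
col 270 [168 167 168 167 169 167 167 168 166 167 169 168 168 167 168 168 167 166 167 162 146 109  71  57  55  56  56  56  64  86 116 135 140 141 140 140 140 140 140 140]
col 300 [166 167 168 167 167 168 167 169 167 167 167 167 167 168 167 167 161 147 119 102  92  72  59  57  56  55  56  57  66  90 121 139 142 145 143 144 145 144 143 144]
col 330 [167 166 167 166 166 167 166 166 168 167 167 168 167 167 166 167 165 151 124 106  97  81  63  56  55  54  56  58  65  89 115 135 140 140 140 141 140 139 142 140]
row 205 [160 166 166 166 162 147 120 105 100 101 101 100 103 101 101 100  99 100 114 135 145 145 144 145 145 143 143 140 140 140 140 139 140 140 142] | [142 144 145 144 144 141 139 139 140 148 157 166 169 171 171 171 171 171 171 170 167 166 165 155 127  88  62  73 104 139 160 167 168 168 167]
row 220 [150 160 166 166 156 137 116 103 102 101 101 102 101 100 101 101 102  97 102 119 136 143 144 145 145 142 142 141 140 139 141 140 141 140 141] | [143 144 144 144 141 140 138 139 142 155 164 169 169 171 172 172 172 171 169 167 166 167 158 134  96  67  65  95 132 157 165 166 167 166 168]
```

View pics/c6.png

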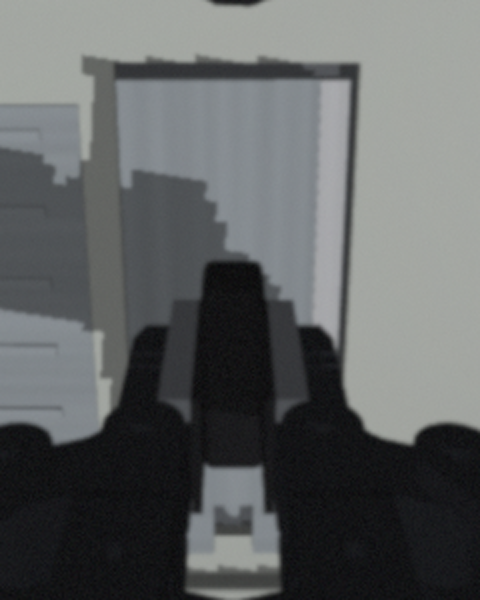

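The crop shows the blade just above the pocket, with the pocket's rear edge at about row 181 and the blade's rear edge at row 189.5. The pocket wall shows on the right. On the left the pocket edge is hidden in shadow, so I'll cast both edges.

```bash
python3 - <<'E'
from h import *
w=load('wrist'); s=robot.observe();R=Ro.from_quat(s['tool_rot']);p=s['position']
T=lambda uv,z:R.inv().apply(plane(w,uv,z)-p)[:,:2].round(4)
print('blade rear',T([(270,189.3),(330,189.3)],.0488)); print('pocket rear',T([(270,181),(330,181.2)],.039))
print('blade R',T([(373.9,205),(373,220)],.0488),'L',T([(258.5,205),(259,220)],.0488))
print('pocket R',T([(378.5,205),(377.7,220)],.039))
print('seat',R.inv().apply(np.array([.5716,-.1408,p[2]])-p))
print('notch bottom',T([(316,403),(316,408)],.0488),'pin?',T([(316,406),(316,409)],.043))
g=w['pixels'].max(2).astype(int);print(g[376:436,316]);print(g[408,296:338])
E
```

```text
blade rear [[ 0.0548 -0.0178]
 [ 0.0548  0.0046]]
pocket rear [[ 0.0562 -0.0189]
 [ 0.0561  0.0049]]
blade R [[0.0488 0.0213]
 [0.0429 0.0213]] L [[ 0.0487 -0.0224]
 [ 0.0428 -0.0225]]
pocket R [[0.0464 0.0247]
 [0.0402 0.0246]]
seat [-2.14520245e-03  2.79168429e-04 -3.43578356e-06]
notch bottom [[-0.0435 -0.0006]
 [-0.0463 -0.0006]] pin? [[-0.0503 -0.0006]
 [-0.0521 -0.0006]]
[ 28  31  26  31  28  30  43  77 114 137 143 146 143 146 147 144 145 145
 144 143 145 144 146 143 144 144 144 142 140 139 138 125 105  92  86  80
  70  66  65  68  75 105 144 160 163 162 162 162 160 162 161 162 162 162
 162 159 153 134 111  95]
[127 133 135 135 135 137 138 140 139 136 124 104  91  86  86  84  86  88
  94 102 105 109 104  94  84  84  86  84  85  94 115 133 139 139 140 137
 136 135 135 134 129 106]
```

carry_out([
  [0,0,0,-0.001,0.0004,0,1],
  [0,0,0,-0.001,0.0004,0.001,1],
  [0,0,0,-0.001,0.0004,0.003,1],
  [0,0,0,-0.001,0.0004,0.005,1],
  [0,0,0,-0.001,0.0004,0.007,1],
  [0,0,0,-0.001,0.0004,0.007,1],
])

```text
t: 12.08
position: [0.5703, -0.1407, 0.046]
tool_rot: [-0.053, 0.999, -0.001, -0.001]
force: [-0.2, -0.2, -1.8]
opening: 0.0101
grasp_force: 60.3
```

```bash
python3 - <<'E'
from h import *
go(.569,-.141,.0435,96.1)
w=snap('wrist');s=robot.observe();print(s['force'],s['torque'])
z=cloud(w)[:,:,2]
print('deck z',np.median(z[210:260,400:450]),'plate z',np.median(z[200:230,270:340]),np.median(z[250:270,320:345]),np.median(z[392:403,312:320]))
E
```

```text
t 12.075 now [ 0.5703 -0.1407  0.046 ] yang 96.11 row [-0.15, -0.09, 0.01, 0.0013, -0.0001, 0.0025]
[ 0.1288893  -0.7811544  -1.60677928] [ 0.03775619 -0.00341068 -0.00369588]
deck z 0.03920266014612124 plate z 0.041645147281452924 0.04156730153646988 0.04133310771828236
```

carry_out([
  [0,0,0,0,0,0.001,1],
  [0,0,0,0,0,0.002,1],
  [0,0,0,0,0,0.0028,1],
  [0,0,0,0,0,0.0028,1],
])

```text
t: 12.62
position: [0.5705, -0.1408, 0.0437]
tool_rot: [-0.053, 0.999, -0.001, -0.0]
force: [-2.0, 0.6, 1.0]
opening: 0.0103
grasp_force: 60.5
```

```bash
python3 - <<'E'
from h import *
w=snap('wrist');s=robot.observe();print(s['force'],s['torque'],s['position'])
z=cloud(w)[:,:,2]
print('deck z',np.median(z[210:260,400:450]),'plate z',np.median(z[200:230,270:340]),np.median(z[250:270,320:345]),np.median(z[392:403,312:320]))
E
```

```text
[-1.55088375 -0.36830021  2.08932762] [0.08337219 0.23937551 0.00409548] [ 0.57049028 -0.140769    0.04370022]
deck z 0.039208620476801605 plate z 0.03922438595755166 0.03918908744551939 0.03907877649835159
```

Seated flush (plate 39.2 mm, deck 39.2 mm). Now I'll release and retreat for a look.

carry_out([
  [0,0,0,0,0,0,0.4],
  [0,0,0,0,0,0,0.2],
  [0,0,0,0,0,0,0.2],
  [0,0,0,0,0,-0.01,0.1],
  [0,0,0,0,0,-0.05,0],
  [0,0,0,0,0,-0.1,0],
  [0,0,0,0,0,-0.15,0],
  [0,0,0,0,0,-0.17,0],
  [0,0,0,0,0,-0.17,0],
])

```text
t: 13.8
position: [0.5714, -0.1405, 0.2157]
tool_rot: [-0.053, 0.999, -0.002, 0.001]
force: [0.3, 0.1, -0.6]
opening: 0.0425
grasp_force: 0.0
```

```bash
python3 - <<'E'
from h import *
go(.4875,-.1504,.05,2.3)
w=snap('wrist','w7.png');t=snap('top')
z=cloud(w)[:,:,2]
u,v=proj(w,[.5716,-.1408,.039])[0].astype(int);print(u,v)
c=w['pixels'][max(0,v-150):v+150,max(0,u-200):u+200];cv2.imwrite('pics/c7.png',cv2.resize(c,None,fx=2,fy=2)[:600,:800,::-1])
print('origin',max(0,u-200),max(0,v-150))
E
```

```text
t 13.8 now [ 0.5714 -0.1405  0.2157] yang 96.11 row [-0.07, 0.29, 93.81, 0.0848, -0.0003, 0.1656]
317 213
origin 117 63
```

View pics/c7.png

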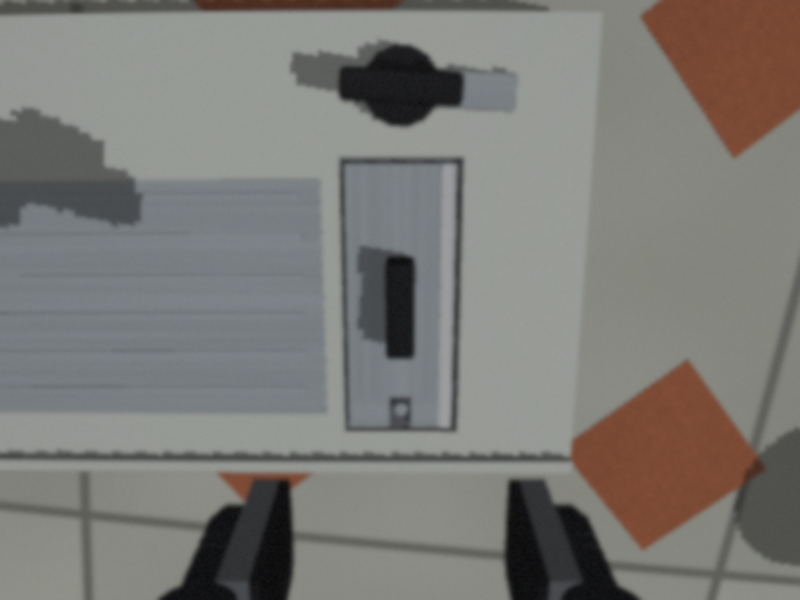

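The blade is seated: there is an even gap all round, the pin sits in the notch at crop (400,408), and the cap is still open, with its wing at (400,85). Next is regripping the wing.

carry_out([
  [0,0,10,0.01,0,0,0],
  [0,0,20,0.02,0,0,0],
  [0,0,30,0.03,0,0,0],
  [0,0,40,0.045,0,0,0],
  [0,0,50,0.06,0,0,0],
  [0,0,60,0.075,0,0,0],
  [0,0,70,0.0848,0,0,0],
  [0,0,80,0.0848,0,0.03,0],
  [0,0.1,90,0.0848,0,0.06,0],
  [0,0.3,93.8,0.0848,0,0.08,0],
])

```text
t: 15.15
position: [0.4849, -0.1491, 0.1304]
tool_rot: [0.694, 0.72, -0.002, -0.003]
force: [-0.5, 0.1, 0.8]
opening: 0.043
grasp_force: 0.0
```

```bash
python3 - <<'E'
from h import *
go(.4880,-.1504,.05,2.3)
E
```

```text
t 15.15 now [ 0.4849 -0.1491  0.1304] yang 2.09 row [-0.46, -0.09, -0.21, -0.0015, 0.0037, 0.0804]
```

carry_out([
  [-0.4,0,0,-0.0015,0.003,0.02,0],
  [-0.4,0,0,-0.0015,0.003,0.05,0],
  [-0.4,0,0,-0.0015,0.003,0.072,0],
  [-0.4,0,0,-0.0015,0.003,0.079,0],
  [-0.4,0,0,-0.0015,0.003,0.079,0],
  [-0.4,0,0,-0.0015,0.003,0.079,1],
  [-0.4,0,0,-0.0015,0.003,0.079,1],
  [-0.4,0,0,-0.0015,0.003,0.079,1],
  [-0.4,0,0,-0.0015,0.003,0.079,1],
  [-0.4,0,0,-0.0015,0.003,0.079,1],
], newtons=30)

```text
t: 16.4
position: [0.4893, -0.151, 0.0555]
tool_rot: [0.693, 0.721, 0.001, 0.001]
force: [-1.1, 0.8, 5.3]
opening: 0.0112
grasp_force: 32.3
```

carry_out([
  [0,0,8,0,0,0,1],
  [0,0,17,0,0,0,1],
  [0,0,26,0,0,0,1],
  [0,0,35,0,0,0,1],
  [0,0,44,0,0,0,1],
  [0,0,53,0,0,0,1],
  [0,0,62,0,0,0,1],
  [0,0,71,0,0,0,1],
  [0,0,79,0,0,0,1],
  [0,0,85,0,0,0,1],
])

```text
t: 17.65
position: [0.4875, -0.1496, 0.0554]
tool_rot: [0.998, 0.062, 0.0, -0.001]
force: [-11.4, 7.6, 13.8]
opening: 0.0109
grasp_force: 33.4
```

carry_out([
  [0,0,0,0,0,0,1],
  [0,0,0,0,0,0,1],
  [0,0,0,0,0,0,0.4],
  [0,0,0,0,0,0,0],
  [0,0,0,0,0,0,0],
  [0,0,0,0,0,-0.03,0],
  [0,0,0,0,0,-0.08,0],
  [0,0,0,0,0,-0.13,0],
  [0,0,0,0,0,-0.17,0],
  [0,0,0,0,0,-0.17,0],
])

```text
t: 18.9
position: [0.4897, -0.1514, 0.2278]
tool_rot: [0.998, 0.064, 0.004, 0.001]
force: [0.1, -0.2, -0.5]
opening: 0.0429
grasp_force: 0.0
```

```bash
python3 - <<'E'
from h import *
s=robot.observe();print(s['t'],s['position'],s['opening'])
w=snap('wrist');u,v=proj(w,[.53,-.145,.04])[0].astype(int);print(u,v)
a,b=max(0,v-150),max(0,u-200);print(b,a)
cv2.imwrite('pics/c8.png',cv2.resize(w['pixels'][a:a+300,b:b+400],None,fx=2,fy=2)[:,:,::-1])
E
```

```text
18.9 [ 0.48969636 -0.15142643  0.22779267] 0.04286043387558434
313 158
113 8
```

View pics/c8.png

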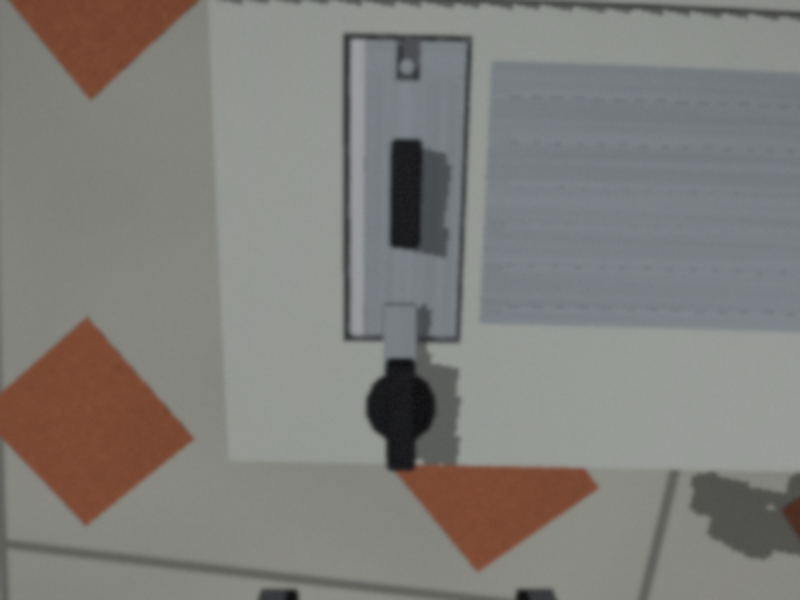

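The tongue at (400,330) lies along the pocket over the blade's end. The blade is seated with the pin in its notch at (407,65), and the gripper is clear.

```bash
python3 -c "
from bench import robot
print(robot.sign_off())"
```

```text
the job is handed in; nothing more can be done
None
```

The plain blade is seated in the pocket with its notch over the pin, the clamp cap is turned back over it, the gripper is clear, and the job was handed in at about 19 s; the hand-in returned no verdict.

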